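# Find the sound push catch by feel

## Task

Three look-alike spring push catches for the instrument cupboard stand on the test jig. Test every one by pushing its cap down until it clicks or the push reaches 12 N; never press a catch with more than 16 N. The sound one clicks in and stays in at between 6 and 12 N, one is weak and gives way softly without a click, and one is too stiff to click: do not force it. Then slide the pointer carriage along its rail until it stands in line with the sound, clicked-in catch, let go, and leave the bottle, beaker and dish alone.

Things in the scene. Friction and masses are not known exactly. Their poses are not given: they have to be found in the camera images.
- jig: test jig fixed on the bench: aluminium bed 140 (x) x 270 (y) x 18 mm high. Origin on the bench, 50 mm in from the bed's far edge and half-way along its length; x points away from the robot across the bed, y along the bed, z up. The row of catches lies at x = +20 mm, the pointer rail at x = -60 mm in this frame
- carriage: grey carriage 28 (x) x 32 (y) mm that slides on the front rail along the jig's y axis with about 1.5 N of friction and stays where it is left; on top it has an upright tab, 24 (x) x 10 (y) mm, from 32 to 60 mm above the bench, to be gripped across its 10 mm or pushed; a steel nose points at the row of catches. Origin: under its middle, 18 mm above the bench; axes as the jig's
- pointer (a point): middle of the carriage's tab, 48 mm above the bench; the carriage starts parked at the jig's +y end, beyond the last catch
- catch_1: push catch: black block 30 x 30 mm, top 61 mm above the bench, fixed to the jig. The three (one sound, one weak, one stiff) look alike: the difference can only be felt. They stand 55 mm apart in a row along the jig's y, in an order that changes. Origin on the bench under its middle; z up, y along the row, x away from the pointer rail
- cap_1 (a point): centre of the flat top of the grey push cap (24 mm across, 7 mm thick) of catch 1; 92 mm above the bench when out; moves straight down only. The stiff catch starts to creep at about 7 N, gets stiffer by 1.8 N per mm (3 mm down at 12 N) and stays where it was pushed; it cannot click within the force allowed
- plunger_1 (a joint): cap travel of catch 1 in m: 0 = out, grows downward, hard stop at 0.018. Sound catch: resistance peaks (release force) at about 6 mm, then falls; past 13 mm it snaps by itself to 18 mm and stays (clicked in); let go before 12 mm it springs out. Weak catch: under 6 N all the way, no click, comes only part-way back, to 13 mm or less
- catch_2: push catch: black block 30 x 30 mm, top 61 mm above the bench, fixed to the jig. The three (one sound, one weak, one stiff) look alike: the difference can only be felt. They stand 55 mm apart in a row along the jig's y, in an order that changes. Origin on the bench under its middle; z up, y along the row, x away from the pointer rail
- cap_2 (a point): centre of the flat top of the grey push cap (24 mm across, 7 mm thick) of catch 2; 92 mm above the bench when out; moves straight down only. The stiff catch starts to creep at about 7 N, gets stiffer by 1.8 N per mm (3 mm down at 12 N) and stays where it was pushed; it cannot click within the force allowed
- plunger_2 (a joint): cap travel of catch 2 in m: 0 = out, grows downward, hard stop at 0.018. Sound catch: resistance peaks (release force) at about 6 mm, then falls; past 13 mm it snaps by itself to 18 mm and stays (clicked in); let go before 12 mm it springs out. Weak catch: under 6 N all the way, no click, comes only part-way back, to 13 mm or less
- catch_3: push catch: black block 30 x 30 mm, top 61 mm above the bench, fixed to the jig. The three (one sound, one weak, one stiff) look alike: the difference can only be felt. They stand 55 mm apart in a row along the jig's y, in an order that changes. Origin on the bench under its middle; z up, y along the row, x away from the pointer rail
- cap_3 (a point): centre of the flat top of the grey push cap (24 mm across, 7 mm thick) of catch 3; 92 mm above the bench when out; moves straight down only. The stiff catch starts to creep at about 7 N, gets stiffer by 1.8 N per mm (3 mm down at 12 N) and stays where it was pushed; it cannot click within the force allowed
- plunger_3 (a joint): cap travel of catch 3 in m: 0 = out, grows downward, hard stop at 0.018. Sound catch: resistance peaks (release force) at about 6 mm, then falls; past 13 mm it snaps by itself to 18 mm and stays (clicked in); let go before 12 mm it springs out. Weak catch: under 6 N all the way, no click, comes only part-way back, to 13 mm or less
- bottle: bystander: dark bottle, 38 mm across, 85 mm tall, behind the jig; origin under its middle
- beaker: bystander: beaker, 72 mm across, 90 mm tall, behind the jig; origin under its middle
- dish: bystander: covered culture dish, 89 mm across, 16 mm tall, beside the jig's +y end; origin under its middle

How it is judged:
On the way, in this order (a step that is already met when the one before it is completed fails the run):
1. a catch has been pushed until it clicked in, and stays in untouched (((value of joint plunger_1 above 0.0155 m and contact force between anything else and catch_1 below 0.5 N) or (value of joint plunger_2 above 0.0155 m and contact force between anything else and catch_2 below 0.5 N) or (value of joint plunger_3 above 0.0155 m and contact force between anything else and catch_3 below 0.5 N))), for 0.2 s.
2. the pointer carriage stands in line with the catch that is clicked in (((value of joint plunger_1 above 0.0155 m and y of pointer in the frame of catch_1 between -0.008 and 0.008 m) or (value of joint plunger_2 above 0.0155 m and y of pointer in the frame of catch_2 between -0.008 and 0.008 m) or (value of joint plunger_3 above 0.0155 m and y of pointer in the frame of catch_3 between -0.008 and 0.008 m))), for 0.2 s.
At the end, for the whole second after the job is handed in: The sound catch is clicked in (cap more than 15.5 mm down), the carriage rests with its tab's middle within 8 mm, along the rail, of that catch's middle, and every catch has been tested: all caps stand more than 1.2 mm down (the stiff one stays so after a push of about 10 N) (((value of joint plunger_1 above 0.0155 m and y of pointer in the frame of catch_1 between -0.008 and 0.008 m) or (value of joint plunger_2 above 0.0155 m and y of pointer in the frame of catch_2 between -0.008 and 0.008 m) or (value of joint plunger_3 above 0.0155 m and y of pointer in the frame of catch_3 between -0.008 and 0.008 m)) and value of joint each of plunger_1, plunger_2, plunger_3 above 0.0012 m and linear speed of carriage below 0.01 m/s); the robot touches nothing.
It fails at once if a catch is pressed with more than 16 N (contact force between anything else and catch_1 above 16 N or contact force between anything else and catch_2 above 16 N or contact force between anything else and catch_3 above 16 N).
It fails at once if the bottle, beaker or dish is shifted by more than 20 mm or tipped (distance of any of bottle, beaker, dish from where it was at the start of the episode above 0.02 m or angle between any of bottle, beaker, dish's own z axis and vertical above 0.3 rad).
It also fails if it takes over 64 s, if anything falls off the work surface, if the arm or the gripper's body presses on something with over 40 N, if the wrist force passes 120 N, or if a joint passes its speed limit or range.

## Robot

A 6-joint arm with a two-finger parallel gripper is mounted at the origin on a cart in front of the work surface, level with it; the furniture and walls round the work are solid. World frame = base frame: x ahead of the robot, y to its left, z up, the work surface at z = 0. Lengths are in m, angles in rad, forces in N, time in s.
With the tool pointing down it reaches from about 0.275 to 0.825 m from the base axis. Payload 4.9 kg.
Tool frame: the origin (TCP) lies midway between the tips of the shut fingers; the grasp point (between the pads) lies 19 mm behind it (bot.grip_depth is the distance from the TCP to the grasp point, in m); y points along the fingers, x is the direction in which the jaws open and shut, and the axes are right-handed (so a half turn about y gives the same grasp; the last joint's range is limited). The gripper opens to 85 mm and grips with 20 to 120 N. Pads are 22 mm wide; open, the fingers measure 114 mm over their backs; the gripper's body (76 mm by 85 mm) begins 54 mm behind the grasp point. The pads swing forward as they close: fully open they stand 13 mm farther back than shut.
Start: joints at [1.212, 0.326, -0.193, 1.052, 0, 1.437], TCP at [0.123, 0.536, 0.231] pointing down, gripper open.
Joint ranges: [-2.65, 2.65], [-0.97, 1.79], [-1.3, 1.35], [-1.93, 2.1], [-1.47, 1.37], [-3.14, 3.14]. Speed limits (rad/s): [2.57, 2.57, 3.14, 3.14, 3.14, 3.14].

## Interface

Orientations are given as a unit quaternion [w, x, y, z].
In Python, from cell import bot gives the robot as it stands. Calls block until the motion is done:
- bot.move_pose(position, orientation): joint-space move of the TCP to a pose.
- bot.move_linear(position, speed=0.15, rotation=None, until_force=None): straight line of the TCP; rotation=None keeps the orientation; speed is the mean speed in m/s. With until_force (N) it stops when the force on the tool has changed by that much, and returns True; else False.
- bot.goto_joints(angles): joint-space move.
- bot.set_gripper(opening, grasp_force=None): opening from 0.0 (shut) to 1.0 (fully open); grasp_force is the grip in N (None keeps the last); returns when the fingers have stopped.
- bot.wait(seconds).
- bot.solve_ik(position, orientation): joint angles nearest the present ones, or None.
- bot.camera(name): name is "side" or "top" or "wrist"; returns the picture (480x640x3 uint8, red, green, blue); there is no depth.
- bot.calibration(name): a dict with "mtx" (3x3 intrinsics, pixels), "extrinsics" (4x4, takes a point from world to camera coordinates); the wrist camera has in their place "hand_eye" (4x4, takes a point from camera to tool coordinates, whose origin is the TCP and whose axes are the tool frame's). Camera axes: x right, y down, z forward; pixel columns grow to the right and rows downward; lengths in m; the calibration is good to about 2 mm. A picture is of the moment at which its call begins: read the wrist's pose just before it. calibration takes no time and is no camera call.
A pose or a line that the arm cannot do raises bot.PlanningError and nothing moves.
- bot.close_job(): hands the job in, once; it reports no verdict.
Trained networks look in the newest picture that a camera, given by its name, has taken for a name from the list of things; names that differ only in an ending like _2 or _b are one class to them, and where a whole thing is asked for, a point or a joint stands for the part that bears it (a point fixed in the world has none). Each returns a list of dicts, best first, with "confidence" (0 to 1); they miss things now and then, are a little off and sometimes report something else, mostly with a low value. They report only what shows in the picture. A call takes as long as a camera call.
- bot.search_frame(camera, thing): "bbox" ([left, top, width, height] in pixels, round what is visible of it).
Readings, each from a call of its own:
- bot.read_clock(): time.
- bot.read_joint_positions(): joint angles.
- bot.read_joint_vel(): joint speeds.
- bot.read_joint_efforts(): joint torques, N m.
- bot.read_position(): TCP position.
- bot.read_tool_rot(): TCP orientation.
- bot.read_ft_force(): force on the tool from outside, world axes, zero at the start.
- bot.read_moment(): the same for the moment, N m.
- bot.read_gripper_width(): opening from 0.0 (shut) to 1.0 (fully open).
Only numpy, scipy, OpenCV 4.12 (cv2) and the standard library are available. Lean on these libraries where they do the work, as an engineer would, in place of code of your own. Each camera call takes 0.05 s, during which the arm holds its last target.

## Working session

There is one attempt and no reset: what is moved stays moved. The work goes in short steps, each a Python script; the robot and the scene stay as the last script left them, time stands still between calls to the robot, and variables do not carry over. Pictures are saved under pics/ and viewed, and the job is handed in when it is done.

```bash
mkdir -p pics; python3 - <<'E'
from cell import bot
import cv2, numpy as np
for n in ["top","side"]:
    im=bot.camera(n); cv2.imwrite(f"pics/{n}0.png",im[:,:,::-1])
    c=bot.calibration(n); print(n,np.round(c["mtx"],1).tolist(),np.round(c["extrinsics"],4).tolist())
    for t in ["jig","carriage","catch_1","cap_1","dish","bottle","beaker"]:
        print(t,[(np.round(d["bbox"],0).tolist(),round(d["confidence"],2)) for d in bot.search_frame(n,t)][:5])
print(bot.read_clock(),bot.read_position(),bot.read_tool_rot(),bot.read_ft_force())
E
```

```text
top [[597.3, 0.0, 327.2], [0.0, 597.3, 221.7], [0.0, 0.0, 1.0]] [[0.0247, -0.9996, 0.0163, 0.2685], [-0.9873, -0.027, -0.1564, 0.5938], [0.1568, -0.0122, -0.9876, 0.8625], [0.0, 0.0, 0.0, 1.0]]
jig [([322.0, 182.0, 28.0, 28.0], 0.71), ([297.0, 238.0, 184.0, 97.0], 0.57), ([384.0, 244.0, 17.0, 17.0], 0.46)]
carriage [([312.0, 292.0, 22.0, 33.0], 0.81), ([385.0, 248.0, 12.0, 13.0], 0.32)]
catch_1 [([407.0, 245.0, 30.0, 27.0], 0.9), ([374.0, 244.0, 26.0, 26.0], 0.88), ([339.0, 245.0, 21.0, 26.0], 0.67), ([297.0, 237.0, 181.0, 98.0], 0.55)]
cap_1 [([346.0, 248.0, 16.0, 18.0], 0.67), ([384.0, 246.0, 18.0, 15.0], 0.64), ([424.0, 247.0, 18.0, 12.0], 0.62)]
dish [([225.0, 238.0, 60.0, 61.0], 0.74)]
bottle [([322.0, 180.0, 26.0, 31.0], 0.86), ([376.0, 163.0, 57.0, 57.0], 0.23)]
beaker [([375.0, 162.0, 57.0, 57.0], 0.63), ([227.0, 239.0, 60.0, 60.0], 0.51)]
side [[470.6, 0.0, 320.7], [0.0, 470.6, 237.8], [0.0, 0.0, 1.0]] [[-0.913, -0.4075, 0.0185, 0.6492], [-0.181, 0.3641, -0.9136, 0.092], [0.3656, -0.8375, -0.4062, 0.9122], [0.0, 0.0, 0.0, 1.0]]
jig [([324.0, 236.0, 105.0, 80.0], 0.67)]
carriage [([369.0, 274.0, 30.0, 25.0], 0.81)]
catch_1 [([342.0, 239.0, 27.0, 40.0], 0.83), ([356.0, 225.0, 15.0, 41.0], 0.74), ([369.0, 217.0, 9.0, 38.0], 0.56)]
cap_1 [([348.0, 237.0, 13.0, 22.0], 0.67), ([354.0, 224.0, 12.0, 22.0], 0.44)]
dish [([302.0, 302.0, 53.0, 36.0], 0.56), ([357.0, 226.0, 9.0, 18.0], 0.41)]
bottle [([292.0, 238.0, 15.0, 48.0], 0.62), ([371.0, 273.0, 28.0, 24.0], 0.44)]
beaker [([303.0, 211.0, 35.0, 54.0], 0.55)]
0.8 [0.12261231 0.53620612 0.23131502] [ 0.55294384 -0.55291752 -0.44078869  0.44072741] [ 0.00114103  0.69244284 -0.55409049]
```

```bash
python3 - <<'E'
import cv2
im=cv2.imread("pics/top0.png")[140:360,200:500]
cv2.imwrite("pics/top0c.png",cv2.resize(im,None,fx=2.6,fy=2.6,interpolation=cv2.INTER_CUBIC))
E
```

```text
(no output)
```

View pics/side0.png

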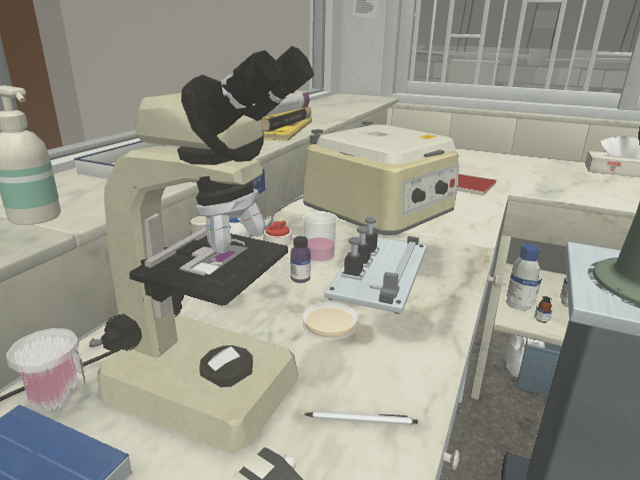

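View pics/top0.png

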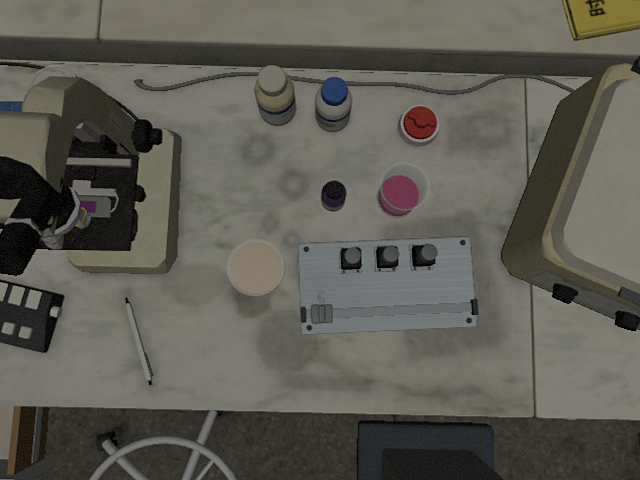

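View crop.

View pics/top0c.png

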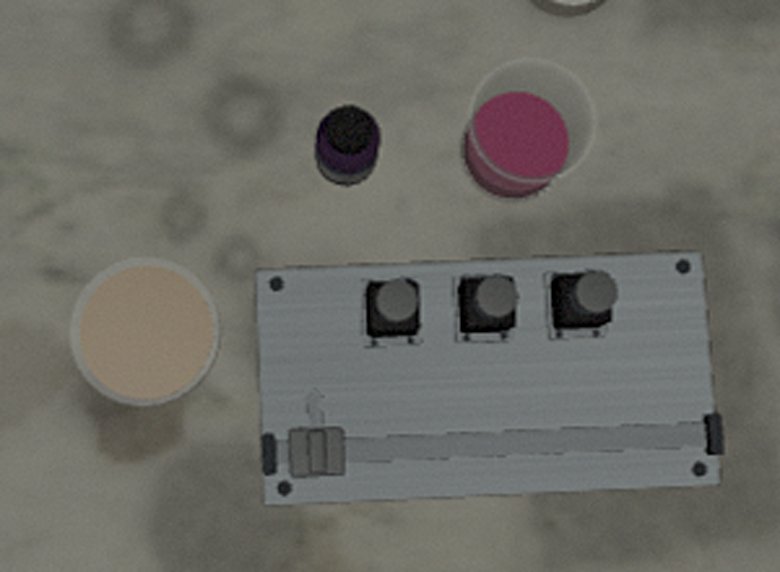

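```bash
cat > h.py <<'E'
import numpy as np, cv2
from cell import bot
from scipy.spatial.transform import Rotation as R
def proj(n,P):
    c=bot.calibration(n); T=np.array(c["extrinsics"]); P=np.atleast_2d(P)
    q=(T[:3,:3]@P.T).T+T[:3,3]; p=(np.array(c["mtx"])@q.T).T; return p[:,:2]/p[:,2:]
def unproj(n,uv,z):
    c=bot.calibration(n); T=np.array(c["extrinsics"]); K=np.array(c["mtx"])
    d=T[:3,:3].T@np.linalg.inv(K)@np.array([uv[0],uv[1],1.]); o=-T[:3,:3].T@T[:3,3]
    return o+d*(z-o[2])/d[2]
E
python3 - <<'E'
from h import *
from scipy.optimize import least_squares
f=lambda p:np.array(p)/2.6+[200,140]-[0.3,0.3]
cor=[f(p) for p in [(258,269),(701,252),(719,484),(265,505)]]
caps=[f(p) for p in [(397,299),(497,296),(597,291)]]
tab=f((317,452))
for p in cor: print("cor",unproj("top",p,.018).round(4))
for p in caps: print("cap",unproj("top",p,.092).round(4))
print("tab",unproj("top",tab,.06).round(4))
L=[(.05,.135,.018),(.05,-.135,.018),(-.09,-.135,.018),(-.09,.135,.018)]+[(.02,y,.092) for y in (.055,0,-.055)]
def res(v,full=False):
    c,s=np.cos(v[2]),np.sin(v[2])
    Lq=[(a,b+ (v[3] if z>.05 else 0),z) for a,b,z in L]
    W=np.array([(v[0]+c*a-s*b,v[1]+s*a+c*b,z) for a,b,z in Lq])
    return (proj("top",W)-np.array(cor+caps)).ravel()
r=least_squares(res,[.5,.1,0,0]); print(r.x, r.fun.round(1))
sd=[unproj("side",(354.5,238+3),.092)]
print(sd)
c=bot.calibration("wrist"); print(c)
E
```

```text
cor [0.5559 0.3265 0.018 ]
cor [0.5733 0.0607 0.018 ]
cor [0.436  0.0518 0.018 ]
cor [0.4174 0.318  0.018 ]
cap [0.5324 0.2472 0.092 ]
cap [0.5355 0.1923 0.092 ]
cap [0.5398 0.1372 0.092 ]
tab [0.4485 0.2887 0.06  ]
[5.15836301e-01 1.90566294e-01 6.67899974e-02 3.33079090e-04] [-1.3 -0.5  0.9 -0.9  1.3  0.7 -0.9  0.3  0.1  0.2  0.  -0.2 -0.1  0.2]
[array([0.53070158, 0.25791144, 0.092     ])]
{'mtx': array([[409.07498952,   0.        , 319.1644042 ],
       [  0.        , 409.07498952, 235.706747  ],
       [  0.        ,   0.        ,   1.        ]]), 'hand_eye': array([[ 9.99999699e-01,  4.42826731e-04, -6.37262367e-04,
         2.64539568e-04],
       [ 7.45053652e-04, -3.18227874e-01,  9.48013958e-01,
        -1.42823029e-01],
       [ 2.17011274e-04, -9.48014148e-01, -3.18228108e-01,
         8.15383593e-02],
       [ 0.00000000e+00,  0.00000000e+00,  0.00000000e+00,
         1.00000000e+00]])}
```

```bash
cat >> h.py <<'E'
J=np.array([.5158,.1906]); TH=0.0668
def jw(x,y,z): 
    c,s=np.cos(TH),np.sin(TH); return np.array([J[0]+c*x-s*y,J[1]+s*x+c*y,z])
def ori(sgn):
    # tool y = -z world; tool x = +-jig y ; z = x cross y
    X=sgn*np.array([-np.sin(TH),np.cos(TH),0]); Y=np.array([0,0,-1.]); Z=np.cross(X,Y)
    q=R.from_matrix(np.c_[X,Y,Z]).as_quat(); return q[[3,0,1,2]]
E
python3 - <<'E'
from h import *
q=np.array(bot.read_tool_rot()); M=R.from_quat(q[[1,2,3,0]]).as_matrix(); print(M.round(2))
for s in (1,-1):
    print(s,ori(s).round(3), [None if (j:=bot.solve_ik(jw(x,y,z),ori(s))) is None else np.round(j,2) for x,y,z in [(.02,.055,.13),(.02,-.055,.075),(-.06,.1,.036),(-.06,-.055,.036)]])
print([np.round(bot.read_ft_force(),2) for _ in range(4)], bot.read_clock())
# side-view check of model
im=bot.camera("side").copy()
for x,y,z in [(.02,.055,.092),(.02,0,.092),(.02,-.055,.092),(.05,.135,.018),(.05,-.135,.018),(-.09,-.135,.018),(-.09,.135,.018),(-.06,.1,.06)]:
    u=proj("side",jw(x,y,z))[0]; cv2.circle(im,(int(round(u[0])),int(round(u[1]))),1,(255,0,0),-1)
cv2.imwrite("pics/side1.png",cv2.resize(im[190:330,280:450],None,fx=4,fy=4,interpolation=cv2.INTER_NEAREST)[:,:,::-1])
E
```

```text
[[ 0.22  0.   -0.97]
 [ 0.97  0.    0.22]
 [ 0.   -1.   -0.  ]]
1 [-0.483  0.483  0.516 -0.516] [array([ 0.31,  0.48, -0.24,  0.86,  0.  ,  0.24]), array([ 0.12,  0.49, -0.38,  0.7 ,  0.  ,  0.05]), array([ 0.43,  0.51, -0.48,  0.58,  0.  ,  0.36]), array([ 0.12,  0.43, -0.62,  0.52,  0.  ,  0.06])]
-1 [-0.516  0.516 -0.483  0.483] [array([ 0.31,  0.48, -0.24,  0.86,  0.  , -2.9 ]), array([ 0.12,  0.49, -0.38,  0.7 ,  0.  , -3.09]), array([ 0.43,  0.51, -0.48,  0.58,  0.  , -2.78]), array([ 0.12,  0.43, -0.62,  0.52,  0.  , -3.08])]
[array([ 0.  ,  0.69, -0.55]), array([ 0.  ,  0.69, -0.55]), array([ 0.  ,  0.69, -0.55]), array([ 0.  ,  0.69, -0.55])] 0.8
```

View pics/side1.png

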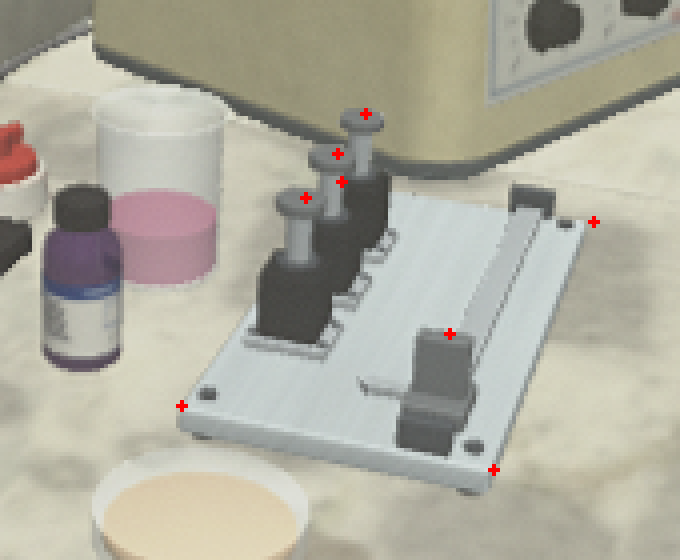

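```bash
cat >> h.py <<'E'
def press(y,f=10.5,zmin=.0775,sp=.008):
    bot.move_pose(jw(.02,y,.12),ori(1))
    bot.move_linear(jw(.02,y,.098),speed=.06)
    f0=np.array(bot.read_ft_force())
    h=bot.move_linear(jw(.02,y,zmin),speed=sp,until_force=f)
    fr=np.array(bot.read_ft_force())-f0; p=bot.read_position()
    print("y",y,"hit",h,"dF",fr.round(2),"p",np.round(p,4),"t",bot.read_clock())
    return h,f0
def top(name):
    im=bot.camera("top"); cv2.imwrite(f"pics/{name}.png",cv2.resize(im[200:350,280:490],None,fx=3.6,fy=3.6,interpolation=cv2.INTER_CUBIC)[:,:,::-1])
E
python3 - <<'E'
from h import *
bot.set_gripper(0.0)
bot.move_pose(jw(.02,.055,.18),ori(1))
print(bot.read_clock(), bot.read_gripper_width())
press(.055)
im=bot.camera("side");cv2.imwrite("pics/side2.png",cv2.resize(im[190:330,280:450],None,fx=4,fy=4,interpolation=cv2.INTER_NEAREST)[:,:,::-1])
E
```

```text
3.45 -0.001307686123156082
y 0.055 hit True dF [-1.19  0.47  2.88] p [0.5321 0.2468 0.0898] t 5.6167
```

View pics/side2.png

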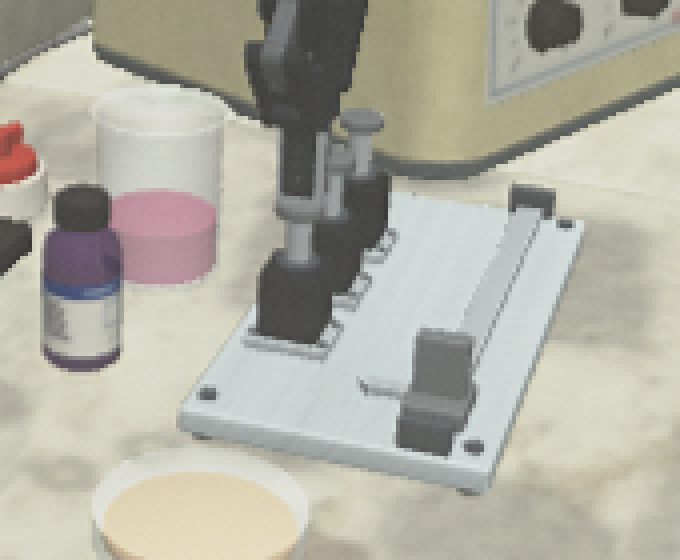

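```bash
cat >> h.py <<'E'
def step_down(y,z0,fb,fmax=11.5,zmin=.0775,dz=.0005):
    z=z0
    while z>zmin:
        z-=dz
        bot.move_linear(jw(.02,y,z),speed=.01)
        F=(np.array(bot.read_ft_force())-fb)[2]; zz=bot.read_position()[2]
        print(f"{z:.4f} {zz:.4f} {F:.1f}")
        if F>fmax: break
    print("t",bot.read_clock()); return z
E
python3 - <<'E'
from h import *
y=.055
print(bot.read_ft_force(),bot.read_position())
bot.move_linear(jw(.02,y,.098),speed=.05); bot.wait(.1)
fb=np.array(bot.read_ft_force()); print(fb)
bot.move_linear(jw(.02,y,.093),speed=.04)
step_down(y,.093,fb,fmax=10.0,zmin=.0880)
E
```

```text
[-0.01233379 -0.26403916  4.47625863] [0.53211007 0.24680663 0.08984342]
[-0.38877923  0.08590354 -0.11355453]
0.0925 0.0925 0.1
0.0920 0.0920 -1.1
0.0915 0.0915 -0.3
0.0910 0.0909 -0.1
0.0905 0.0904 0.2
0.0900 0.0900 1.0
0.0895 0.0899 4.2
0.0890 0.0897 7.2
0.0885 0.0895 9.2
0.0880 0.0892 9.9
t 8.8667
```

```bash
python3 - <<'E'
from h import *
bot.move_linear(jw(.02,.055,.115),speed=.1)
y=0.
bot.move_linear(jw(.02,y,.115),speed=.15)
bot.move_linear(jw(.02,y,.096),speed=.06); bot.wait(.1)
fb=np.array(bot.read_ft_force()); print(fb)
step_down(y,.0925,fb,fmax=10.5,zmin=.0777)
E
```

```text
[0.56910311 0.14590276 0.7554017 ]
0.0920 0.0921 -0.5
0.0915 0.0916 1.0
0.0910 0.0911 2.4
0.0905 0.0906 3.0
0.0900 0.0901 4.7
0.0895 0.0897 4.6
0.0890 0.0892 5.1
0.0885 0.0888 6.7
0.0880 0.0884 6.1
0.0875 0.0879 7.1
0.0870 0.0875 6.6
0.0865 0.0870 7.8
0.0860 0.0865 7.5
0.0855 0.0860 7.0
0.0850 0.0855 7.8
0.0845 0.0850 7.9
0.0840 0.0845 6.7
0.0835 0.0839 6.6
0.0830 0.0834 6.0
0.0825 0.0828 6.8
0.0820 0.0821 4.6
0.0815 0.0815 3.3
0.0810 0.0808 2.3
0.0805 0.0803 0.6
0.0800 0.0797 -0.3
0.0795 0.0793 0.1
0.0790 0.0789 -0.3
0.0785 0.0785 -1.1
0.0780 0.0780 -2.0
0.0775 0.0775 -1.0
t 18.1667
```

```bash
python3 - <<'E'
from h import *
bot.move_linear(jw(.02,0,.115),speed=.1)
y=-.055
bot.move_linear(jw(.02,y,.115),speed=.15)
bot.move_linear(jw(.02,y,.096),speed=.06); bot.wait(.1)
fb=np.array(bot.read_ft_force()); print(fb)
for z in (.090,.088,.086,.084,.082,.080,.078,.0765):
    h=bot.move_linear(jw(.02,y,z),speed=.012,until_force=8.5)
    print(z,h,(np.array(bot.read_ft_force())-fb)[2].round(1),bot.read_position()[2].round(4))
    if h: break
if not h:
    bot.move_linear(jw(.02,y,.115),speed=.08)
print(bot.read_clock())
E
```

```text
[ 0.58703563 -0.62098084  0.20568207]
0.09 False 0.1 0.0899
0.088 False -0.0 0.0879
0.086 False 0.1 0.0858
0.084 False -0.0 0.0839
0.082 False 0.3 0.0819
0.08 False 0.8 0.0799
0.078 False 0.2 0.0779
0.0765 False 0.7 0.0764
23.2333
```

```bash
python3 - <<'E'
from h import *
bot.move_linear(jw(-.03,-.055,.16),speed=.2)
im=bot.camera("side");cv2.imwrite("pics/side3.png",cv2.resize(im[190:330,280:450],None,fx=4,fy=4,interpolation=cv2.INTER_NEAREST)[:,:,::-1])
top("top3"); print(bot.read_clock())
E
```

```text
23.8167
```

View pics/side3.png

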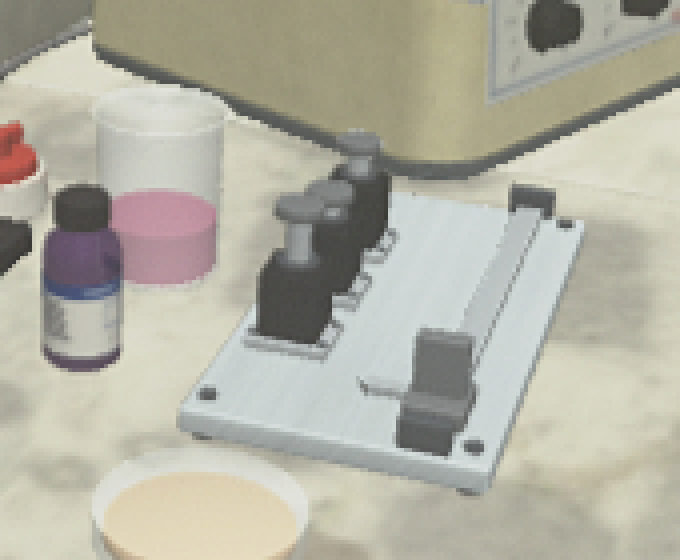

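View pics/top3.png

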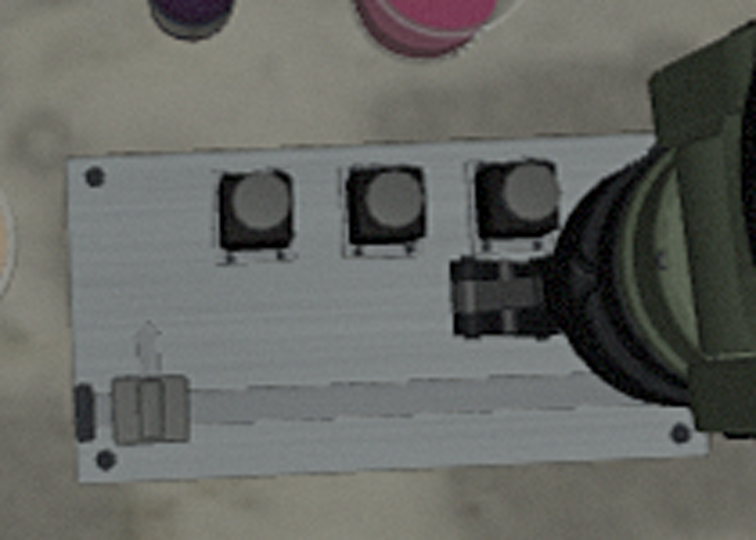

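```bash
python3 - <<'E'
from h import *
t=np.array([.4485,.2887])-J; c,s=np.cos(TH),np.sin(TH); tx,ty=c*t[0]+s*t[1],-s*t[0]+c*t[1]; print("tab jig",tx,ty)
bot.move_linear(jw(-.06,ty,.12),speed=.2)
bot.set_gripper(.45,grasp_force=25)
bot.move_linear(jw(-.06,ty,.075),speed=.12)
im=bot.camera("side");cv2.imwrite("pics/side4.png",cv2.resize(im[190:330,280:450],None,fx=4,fy=4,interpolation=cv2.INTER_NEAREST)[:,:,::-1])
im=bot.camera("wrist");cv2.imwrite("pics/w4.png",im[:,:,::-1])
print(bot.read_clock(),bot.read_position(),bot.read_gripper_width())
E
```

```text
tab jig -0.060601693933147814 0.10237350581294499
25.8667 [0.44980455 0.28907358 0.07582321] 0.4531279423775067
```

View pics/side4.png

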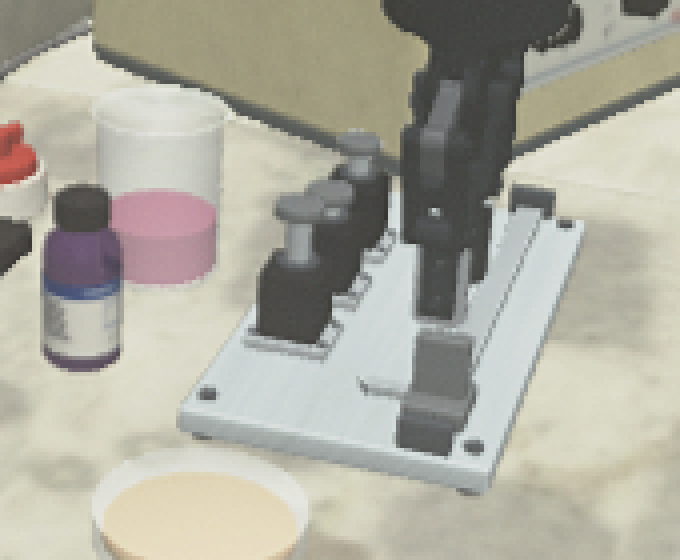

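View pics/w4.png

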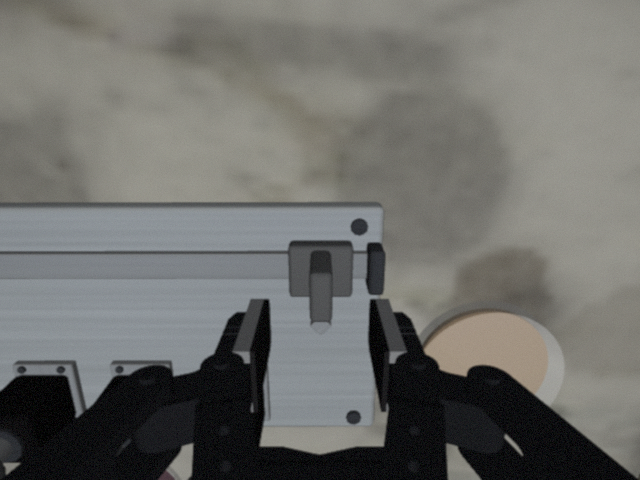

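```bash
python3 - <<'E'
from h import *
y=.1024
h=bot.move_linear(jw(-.06,y,.037),speed=.06,until_force=8); print("hit",h,bot.read_position())
bot.set_gripper(0.,grasp_force=25); print("w",bot.read_gripper_width(),bot.read_ft_force())
if not h:
    bot.move_linear(jw(-.06,0,.037),speed=.05)
    print(bot.read_ft_force(),bot.read_position(),bot.read_gripper_width())
im=bot.camera("side");cv2.imwrite("pics/side5.png",cv2.resize(im[190:330,280:450],None,fx=4,fy=4,interpolation=cv2.INTER_NEAREST)[:,:,::-1])
print(bot.read_clock())
E
```

```text
hit False [0.44916744 0.288796   0.03696451]
w 0.10838875151619276 [-1.04712751 -0.09435132  3.11037965]
[-0.29812364  1.48513143  4.94495231] [0.4564868 0.1866418 0.0374326] 0.10608646943637512
29.2583
```

View pics/side5.png

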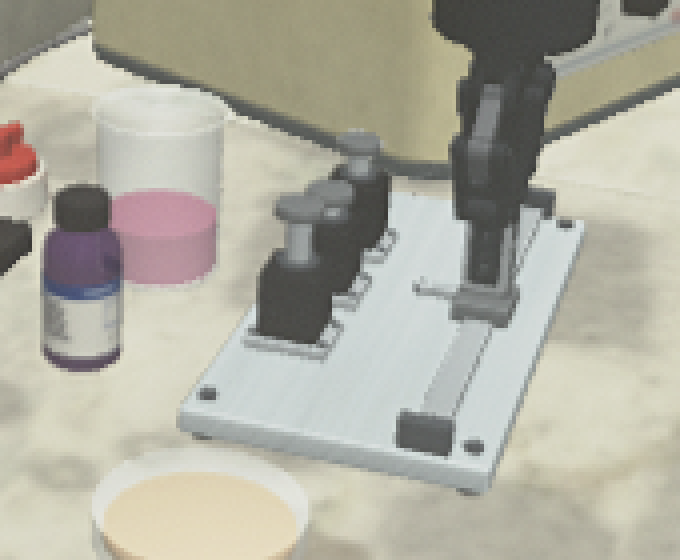

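Carriage gripped (9 mm opening) and moved. I'll release it, back off and measure the alignment.

```bash
python3 - <<'E'
from h import *
bot.set_gripper(.4)
bot.move_linear(jw(-.06,0,.11),speed=.1)
bot.move_linear(jw(-.12,-.02,.22),speed=.2)
bot.move_pose([.25,-.15,.3],ori(1))
im=bot.camera("side");cv2.imwrite("pics/side6.png",cv2.resize(im[190:330,280:450],None,fx=4,fy=4,interpolation=cv2.INTER_NEAREST)[:,:,::-1])
top("top6")
for t in ["carriage","cap_1"]: print(t,[(np.round(d["bbox"],0).tolist(),round(d["confidence"],2)) for d in bot.search_frame("top",t)][:4])
print(bot.read_clock())
E
```

```text
carriage [([380.0, 289.0, 22.0, 32.0], 0.91), ([382.0, 246.0, 17.0, 18.0], 0.57)]
cap_1 [([346.0, 247.0, 15.0, 19.0], 0.77), ([383.0, 249.0, 17.0, 14.0], 0.62), ([298.0, 236.0, 180.0, 100.0], 0.23)]
32.8167
```

View pics/top6.png

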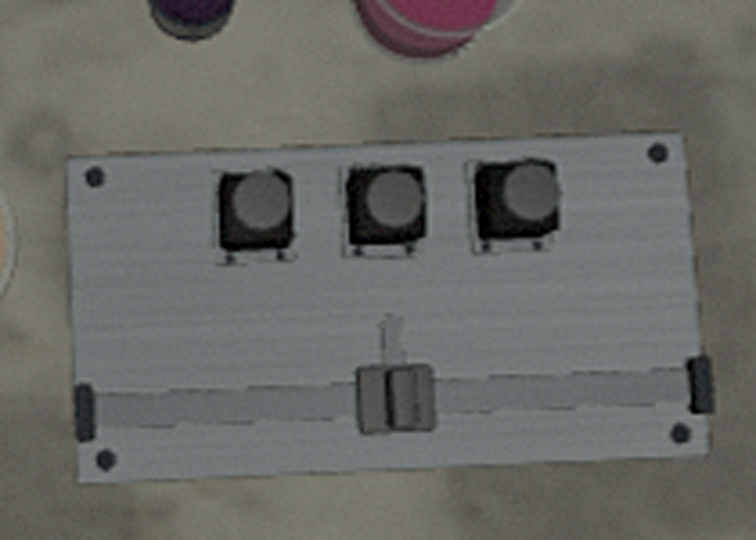

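View pics/side6.png

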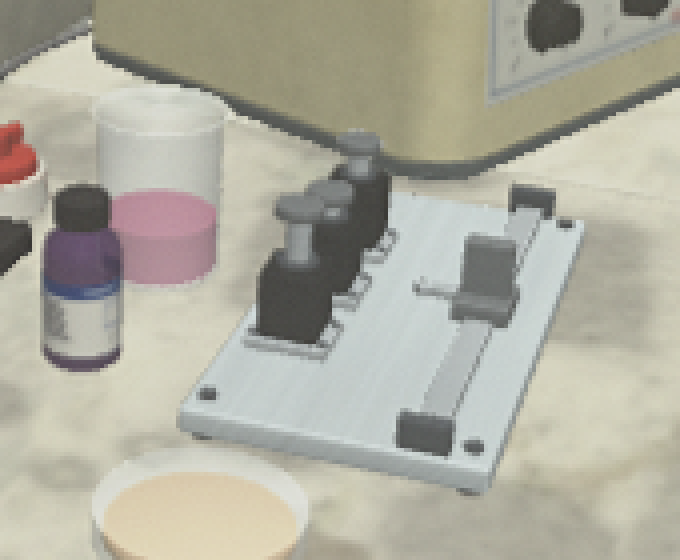

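```bash
python3 - <<'E'
from h import *
def jl(p,z):
    w=unproj("top",np.array(p)/3.6+[280,200]-.35,z)[:2]-J; c,s=np.cos(TH),np.sin(TH)
    return np.round([c*w[0]+s*w[1],-s*w[0]+c*w[1]],4)
print("tab",jl((403,397),.06),"cap2",jl((395,198),.074),"cap1",jl((262,198),.0892),"cap3",jl((531,191),.079))
# cap heights in side view, crop px (u,v) of cap-top centres before / after
for x,y,b,a in [(.02,.055,(303,199),(302,205)),(.02,0,(333,154),(331,188)),(.02,-.055,(362,116),(359,138))]:
    u0=proj("side",jw(x,y,.092))[0]; u1=proj("side",jw(x,y,.074))[0]
    print("px for 18mm",(u1-u0).round(2),"measured",(a[1]-b[1])/4,"-> mm",round(18*(a[1]-b[1])/4/(u1-u0)[1],1))
E
```

```text
tab [-0.0596  0.0001] cap2 [0.0201 0.0003] cap1 [0.0207 0.0552] cap3 [ 0.0202 -0.0541]
px for 18mm [-0.48  8.89] measured 1.5 -> mm 3.0
px for 18mm [-0.51  8.51] measured 8.5 -> mm 18.0
px for 18mm [-0.54  8.17] measured 5.5 -> mm 12.1
```

All three cap depths and the carriage position agree with what was felt, so I'm handing in.

```bash
python3 - <<'E'
from h import *
bot.close_job(); print(bot.read_clock())
E
```

```text
the job is handed in; nothing more can be done
the job is handed in; nothing more can be done
```

I tested all three catches and found the sound one in the middle. The pointer carriage now stands in line with it, and I handed the job in at about 33 s of the 64 s allowed; no verdict is reported.

| Catch (jig y) | What the push felt like | Verdict | Cap depth in the side view |
|---|---|---|---|
| +55 mm | First push stopped at the 10.5 N trigger, second read about 9.9 N; the cap stayed where it was pushed | Stiff, not forced | about 3 mm |
| 0 mm | Peaked at about 8 N, then fell to zero at about 12 mm and stayed in | Sound, clicked in | about 18 mm |
| −55 mm | Under 1 N all the way, no click, came part-way back | Weak | about 12 mm |

- **Carriage:** I gripped it by the tab, slid it to the middle catch, let go and moved the arm well clear. The last top picture puts the tab at y = +0.1 mm against +0.3 mm for the clicked-in cap, well inside the 8 mm allowed.
- **Bystanders:** In the pictures after the tests the bottle, beaker and dish look as they did at the start; I did not measure them.
- **Loose ends:** The weak catch's force was so low that I confirmed that test only by its cap depth. In the side picture the fitted jig pose was off by about 1 px (roughly 2 mm), which is within the stated calibration.

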